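# Hold the parts-washer lid for a strut change

## Robot

A 6-joint arm with a two-finger parallel gripper is mounted at the origin on the work surface. World frame = base frame: x ahead of the robot, y to its left, z up, the work surface at z = 0. Lengths are in m, angles in rad, forces in N, time in s.
With the tool pointing down it reaches from about 0.35 to 0.85 m from the base axis. Payload 8.1 kg.
Tool frame: the origin (TCP) lies midway between the tips of the shut fingers; the grasp point (between the pads) lies robot.grip_depth behind it (robot.grip_depth is the distance from the TCP to the grasp point, in m); z points along the fingers, y is the line along which they close (so a half turn about z gives the same grasp; the last joint's range is limited). The gripper opens to 93 mm and grips with 3 to 60 N. Pads are 15 mm wide; open, the fingers measure 128 mm over their backs; the gripper's body (75 mm by 188 mm) begins 65 mm behind the grasp point.
Start: joints at [1.245, 0.13, 1.488, -0, 1.523, -0.085], TCP at [0.143, 0.583, 0.184] pointing down, gripper open.
Joint ranges: [-2.96, 2.96], [-0.89, 2.26], [0.02, 2.5], [-1.34, 4.48], [0, 2.73], [-2.66, 2.66]. Speed limits (rad/s): [2.39, 2.39, 2.79, 3.14, 3.14, 3.14].

## Interface

Orientations are given as a rotation vector (axis times angle).
In Python, from plant import robot gives the robot as it stands.
- The arm moves only by the tool carry_out, never from a script. Its argument "rows" is a list of rows, each a list of 6 numbers: the shift along the tool's x, y, z in m, then the turn, a rotation vector about the tool's x, y, z in degrees. A call has 1 to 12 rows; each row is the pose to reach, as a shift and turn from the pose commanded when the call began, along the tool's axes at that moment; what a row does not reach only later rows make up. A row lasts 1/8 s, in which the tool goes at most 62.5 mm and 10.7 degrees, less where a joint would pass 70% of its speed; a pose out of reach is approached as far as the arm can. A call with a gripper value outside its range is refused whole. "jaw" is the closure in counts, from 0 (fully open) to 255 (shut), set as the call begins (left out, the last holds). The fingers move at their own pace and stop on an object; "force" is the grip in N (left out, the last holds). Time passes only in rows, so rows that repeat a pose let the fingers close. It gives the time, the measured TCP pose, the force, the opening and the grip force at its end, in the units of the state.
- robot.read_state(): the state, without advancing time (a new reading comes with each control period).
- robot.read_camera(name): name is "side" or "top" or "wrist"; returns the picture (480x640x3 uint8, red, green, blue); there is no depth.
- robot.camera_model(name): a dict with "fx", "fy", "cx", "cy" (pixels), "R" (3x3) and "t" (3): a world point X has camera coordinates R X + t; the wrist camera has in their place "mount" (4x4, takes a point from camera to tool coordinates, whose origin is the TCP and whose axes are the flange's). Camera axes: x right, y down, z forward; pixel columns grow to the right and rows downward; lengths in m; the calibration is good to about 2 mm. A picture is of the moment at which its call begins: read the wrist's pose just before it. camera_model takes no time and is no camera call.
- robot.close_job(): hands the job in; it is judged then, once.
Trained networks look in the newest picture that a camera, given by its name, has taken for a name from the list of things; names that differ only in an ending like _2 or _b are one class to them, and where a whole thing is asked for, a point or a joint stands for the part that bears it (a point fixed in the world has none). Each returns a list of dicts, best first, with "conf" (0 to 1); they miss things now and then, are a little off and sometimes report something else, mostly with a low value. They report only what shows in the picture. A call takes as long as a camera call.
- robot.outline_of(camera, target): "pixels" (480x640 bool, what is visible of it) and "pixel" ([column, row] in pixels, amid what is visible of it).
The state is a dict: "t": time; "q": joint angles; "dq": joint speeds; "joint_torque": joint torques, N m; "tool_pos": TCP position; "orientation": TCP orientation; "force": force on the tool from outside, world axes, zero at the start; "wrist_torque": the same for the moment, N m; "opening": finger opening in m; "gripper_force": force on a finger pad.
Only numpy, scipy, OpenCV 4.12 (cv2) and the standard library are available. Lean on these libraries where they do the work, as an engineer would, in place of code of your own. Each camera call takes 0.05 s, during which the arm holds its last target. There are 200 camera calls.

## Task

The gas strut of the parts washer's lid has been taken off, so the lid falls shut by itself. Clear the lid first: hang the wire basket standing on it by its hook over the bar of the drip rack, midway between the uprights; then raise the empty lid and hold it steady, open at 45 degrees, so that I can clip the new strut on. Finish while still holding the lid there (nothing may prop it), the basket hanging free on its bar, and leave the other things on the bench where they are.

Things in the scene. Friction and masses are not known exactly. Their poses are not given: they have to be found in the camera images.
- washer: bench-top parts washer, grey steel tub fixed to the bench, left or right of the drip rack; origin at the centre of its underside, x from its front to the hinge side at the back, y along the hinge, z up. The closed lid's flat top is 142 mm above the bench; the lid is 352 mm wide and reaches from 137 mm in front of the origin to 128 mm behind it
- lid (a joint): angle of the washer's lid in rad: 0 closed (level), growing as its front edge rises, pi/4 = 45 degrees open, stop at 1.75. Nothing holds it up: below about 85 degrees the lid (0.6 to 1.0 kg) falls shut
- lid_hinge (a point): middle of the lid's hinge line, which runs along the washer's y axis at the back, 125 mm behind the washer's origin and 132 mm above the bench (does not move with the lid)
- lid_handle (a point): middle of the lid's bow handle (turns with the lid): a round bar 12 mm thick, 100 mm long, parallel to the hinge, feet 55 mm either side; centre line 40 mm above the lid's top, 32 mm behind the lid's front edge; in the lid's frame 230 mm from the hinge line towards the front and 50 mm above it. Axes as the lid's: x to the hinge, y along the bar, z out of the top
- basket: wire basket, 110 mm (x) by 100 mm (y), 50 mm high, standing on the closed lid behind the handle; 0.3 to 0.55 kg with the parts in it; origin at the centre of its underside, z up. Over its middle, in its x-z plane, stands a hook of aluminium plate 10 mm thick (in y), 155 mm high overall
- hook_seat (a point): middle of the hook's seat (roof of its slot, bears on the bar), 115 mm above the basket's underside; axes as the basket's. The slot is 35 mm wide, between a lip on the +x side reaching down 20 mm below the seat and a leg on the -x side that slants down to the basket's -x wall. The bar enters from the basket's +x side, between the lip's end and the basket's rim (45 mm gap), then up to the seat
- hook_tab (a point): middle of the hook's tab, the flat plate above the seat, to pinch across its 10 mm (y): 60 mm long in x, 40 mm high (115 to 155 mm above the basket's underside); this point is 15 mm below its top edge; axes as the basket's
- rack: drip rack fixed to the bench: a steel tray 200 mm (x) by 280 mm (y), 22 mm high, with two uprights 16 mm thick at y = -130 and +130 mm that carry a level bar along y; nothing stands higher than the bar; origin at the centre of its underside, x across the bar (away from the robot), z up
- bar_mid (a point): middle of the drip rack's bar (round, 14 mm thick, 260 mm between the uprights), on its centre line, 200 mm above the bench; y runs along the bar, x across it, z up. The hung basket's underside hangs 92 mm above the bench; let go out of balance, it swings a little for some seconds
- strut: new gas strut, 223 mm long and 15 mm thick, black cylinder with a thin rod, lying on the bench; bystander, leave it alone
- wrench: open-ended wrench lying on the bench; bystander, leave it alone
- screwdriver: screwdriver lying on the bench; bystander, leave it alone
- spray: spray bottle, 68 mm wide and 200 mm high, standing; bystander, leave it alone
- grease: grease can, 80 mm wide and 90 mm high, standing; bystander, leave it alone
- block: aluminium block with holes, 80 x 60 x 30 mm; bystander, leave it alone
- oil: small bottle of cutting oil, 56 mm wide and 120 mm high, standing; bystander, leave it alone
- brush: wooden cleaning brush, 150 x 26 x 28 mm, lying in the tray of the drip rack below the bar; bystander, leave it alone

How it is judged:
On the way:
1. the basket hangs free by its hook on the bar of the drip rack while the lid is still shut (x of hook_seat in the frame of bar_mid between -0.02 and 0.02 m and y of hook_seat in the frame of bar_mid between -0.08 and 0.08 m and z of hook_seat in the frame of bar_mid between 0.002 and 0.015 m and angle between basket's own z axis and vertical below 0.25 rad and contact force between basket and rack above 1 N and contact force between basket and the fingers below 0.05 N and contact force between basket and the arm below 0.05 N and linear speed of basket below 0.2 m/s and value of joint lid below 0.08 rad), for 0.3 s.
At the end, for the whole second after the job is handed in: The basket hangs free by its hook on the bar (seat on the bar, within 80 mm of its middle, tilted under 14 degrees, slower than 0.1 m/s, untouched by the robot). The lid stands still at 45 degrees, 5 more or less, carried by the robot alone with over 1 N of contact (x of hook_seat in the frame of bar_mid between -0.02 and 0.02 m and y of hook_seat in the frame of bar_mid between -0.08 and 0.08 m and z of hook_seat in the frame of bar_mid between 0.002 and 0.015 m and angle between basket's own z axis and vertical below 0.25 rad and contact force between basket and rack above 1 N and contact force between basket and the fingers below 0.05 N and contact force between basket and the arm below 0.05 N and linear speed of basket below 0.1 m/s and value of joint lid between 0.698 and 0.873 rad and velocity of joint lid between -0.05 and 0.05 rad/s and (contact force between lid and the fingers above 1 N or contact force between lid and the arm above 1 N) and contact force between lid and basket below 0.05 N and contact force between lid and strut below 0.05 N and contact force between lid and wrench below 0.05 N and contact force between lid and screwdriver below 0.05 N and contact force between lid and spray below 0.05 N and contact force between lid and grease below 0.05 N and contact force between lid and block below 0.05 N and contact force between lid and oil below 0.05 N and contact force between lid and brush below 0.05 N); the arm keeps its last pose, push and grip.
It fails at once if the lid is raised while the basket still bears on it (value of joint lid above 0.12 rad and contact force between lid and basket above 0.3 N).
It fails at once if a bystander is moved by more than 30 mm (distance of any of strut, wrench, screwdriver, spray, grease, block, oil, brush from where it was at the start of the episode above 0.03 m).
It also fails if it takes over 64 s, if anything falls off the work surface, if the arm or the gripper's body presses on something with over 40 N, if the wrist force passes 120 N, or if a joint passes its speed limit or range.

## Working session

There is one attempt and no reset: what is moved stays moved. The work goes in short steps, Python scripts to look and compute and a tool call to move; the robot and the scene stay as the last step left them, time stands still between calls to the robot, and variables do not carry over. Pictures are saved under pics/ and viewed, at most 10 in all, crops included, and the job is handed in when it is done.

Besides the shell and the picture viewer there is one more tool, called as name(argument=value, ...) on one line, values as JSON. carry_out: Moves the arm, as the interface text tells. Its arguments: {"type":"object","properties":{"rows":{"type":"array"},"jaw":{"type":"number"},"force":{"type":"number"}},"required":["rows"]}

```bash
ls; mkdir -p pics
python3 - <<'E'
from plant import robot
import cv2, numpy as np
print(robot.read_state(), robot.grip_depth)
for c in ["side","top"]:
    im=robot.read_camera(c); cv2.imwrite(f"pics/{c}0.png",im[:,:,::-1])
    m=robot.camera_model(c); print(c,{k:np.round(v,4).tolist() for k,v in m.items()})
    for n in ["washer","lid","lid_handle","basket","hook_tab","rack","spray","oil","grease"]:
        r=robot.outline_of(c,n)
        if r: print(n,[(round(d["conf"],2),np.round(d["pixel"]).tolist(),int(d["pixels"].sum())) for d in r[:2]])
print({k:np.round(v,4).tolist() for k,v in robot.camera_model("wrist").items()})
E
```

```text
pics
{'t': 0.0, 'q': array([ 1.24464138e+00,  1.31181829e-01,  1.48926249e+00, -1.17366758e-05,
        1.52302909e+00, -8.53531279e-02]), 'dq': array([ 0.00037378, -0.00040726,  0.00081746, -0.00168095, -0.00116132,
        0.00146992]), 'joint_torque': array([-1.00541649e-03, -5.59848690e+01, -4.91752946e+01,  7.65645225e-02,
        3.59807862e-02, -1.07921812e-04]), 'tool_pos': array([0.14283757, 0.58208723, 0.18268441]), 'orientation': array([-3.77291570e-01, -3.11847800e+00,  2.89539461e-03]), 'force': array([-0.24281522, -0.06844388, -0.06547485]), 'wrist_torque': array([-0.01111766,  0.00144694, -0.01907103]), 'gripper_force': 0.0, 'opening': 0.09332894920812854} 0.0188
side {'fx': 461.2217, 'fy': 461.2217, 'cx': 332.5747, 'cy': 241.6345, 'R': [[0.8446, -0.5352, 0.0165], [-0.4116, -0.6686, -0.6193], [0.3424, 0.5163, -0.785]], 't': [-0.4121, 0.3148, 1.214]}
washer [(0.97, [413.0, 316.0], 13423)]
lid [(0.96, [413.0, 313.0], 11539), (0.29, [454.0, 432.0], 1694)]
lid_handle [(0.9, [414.0, 314.0], 11512), (0.49, [323.0, 220.0], 414)]
basket [(0.94, [441.0, 294.0], 1653), (0.61, [4
[... 352 characters left out ...]
 -0.9898]], 't': [-0.0078, 0.5178, 1.3846]}
washer [(0.77, [390.0, 207.0], 11380), (0.75, [235.0, 206.0], 5792)]
lid [(0.88, [387.0, 206.0], 10558), (0.51, [429.0, 318.0], 410)]
lid_handle [(0.84, [393.0, 207.0], 11126), (0.63, [499.0, 247.0], 1022)]
basket [(0.87, [413.0, 176.0], 1243)]
hook_tab [(0.71, [411.0, 182.0], 1006)]
rack [(0.65, [237.0, 209.0], 5827)]
spray [(0.77, [498.0, 246.0], 983), (0.61, [320.0, 272.0], 201)]
oil [(0.7, [484.0, 208.0], 448)]
grease [(0.69, [122.0, 259.0], 861)]
{'fx': 398.0912, 'fy': 398.0912, 'cx': 324.0176, 'cy': 233.8589, 'mount': [[0.0011, -0.9697, -0.2443, 0.0667], [1.0, 0.001, 0.0002, -0.0013], [0.0001, -0.2443, 0.9697, -0.2007], [0.0, 0.0, 0.0, 1.0]]}
```

Run:
```python
import cv2
a=cv2.imread("pics/top0.png")[130:350,80:540]; cv2.imwrite("pics/top0c.png",cv2.resize(a,(800,383),interpolation=cv2.INTER_CUBIC))
a=cv2.imread("pics/side0.png")[130:470,200:560]; cv2.imwrite("pics/side0c.png",cv2.resize(a,(635,600),interpolation=cv2.INTER_CUBIC))
```

```text
(no output)
```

View pics/top0c.png

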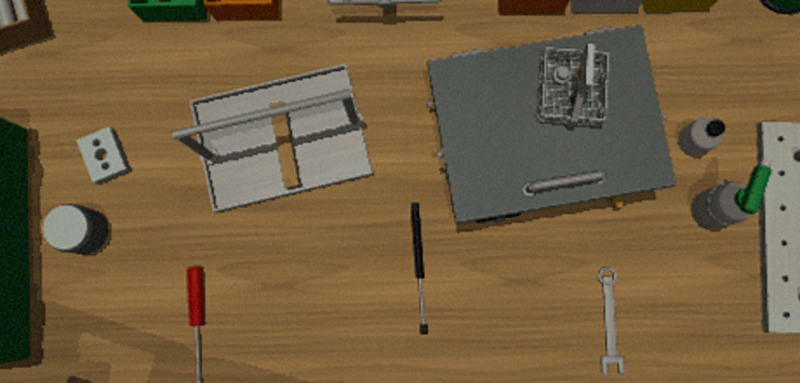

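View pics/side0c.png

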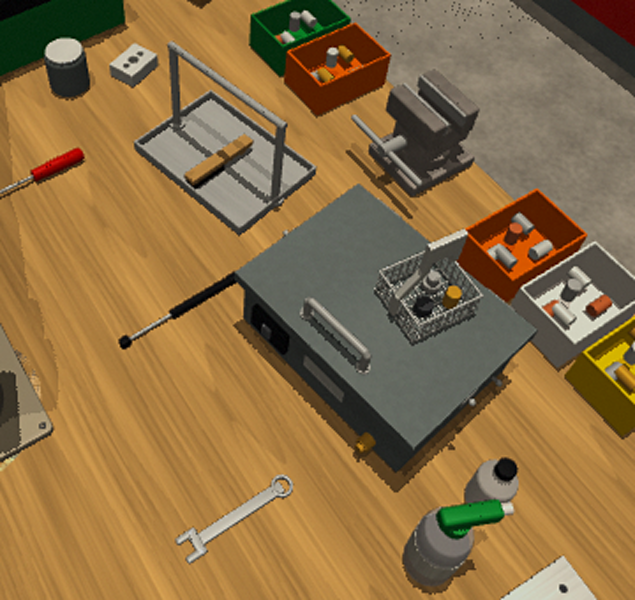

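Top crop: lid corners at (428,60), (640,27), (674,186) and (456,222). The handle runs (528,188)–(602,177) and the bar (175,134)–(352,96). The hook tab is at about (590,44)–(585,85). The side crop shows the leg's foot towards the robot, so the basket's +x points away from it.

```bash
cat > h.py <<'E'
import numpy as np, cv2
from scipy.spatial.transform import Rotation as Ro
from plant import robot
def cam(name, st=None):
    m=robot.camera_model(name)
    if name!="wrist": return m,np.array(m["R"]),np.array(m["t"])
    st=st or robot.read_state()
    T=np.eye(4);T[:3,:3]=Ro.from_rotvec(st["orientation"]).as_matrix();T[:3,3]=st["tool_pos"]
    I=np.linalg.inv(T@np.array(m["mount"])); return m,I[:3,:3],I[:3,3]
def ray(c,px):
    m,R,t=c; d=R.T@np.array([(px[0]-m["cx"])/m["fx"],(px[1]-m["cy"])/m["fy"],1]); return -R.T@t,d
def atz(c,px,z):
    o,d=ray(c,px); return o+d*(z-o[2])/d[2]
def proj(c,X):
    m,R,t=c; p=np.atleast_2d(X)@R.T+t; return np.c_[m["fx"]*p[:,0]/p[:,2]+m["cx"],m["fy"]*p[:,1]/p[:,2]+m["cy"]]
def goal(pos,R):  # shift/turn in current commanded tool axes (uses measured pose)
    s=robot.read_state(); R0=Ro.from_rotvec(s["orientation"])
    print("tool",np.round(s["tool_pos"],4),"shift",np.round(R0.inv().apply(np.array(pos)-s["tool_pos"]),4),"turn",np.round((R0.inv()*R).as_rotvec(degrees=True),2))
def down(yaw): # tool z down, tool y at angle yaw (deg) from world x axis
    a=np.radians(yaw); y=np.array([np.cos(a),np.sin(a),0]); z=np.array([0,0,-1.]); return Ro.from_matrix(np.c_[np.cross(y,z),y,z])
E
python3 - <<'E'
from h import *
c=cam("top"); s=460/800
f=lambda u,v,z: np.round(atz(c,(80+u*s,130+v*s),z),3)
print("lid",[f(*p,.142) for p in [(428,60),(640,27),(674,186),(456,222)]])
print("handle",f(528,188,.182),f(602,177,.182)); print("bar",f(175,134,.2),f(352,96,.2))
print("tab",f(590,44,.297),f(589,82,.297)); print("basket rim",[f(*p,.192) for p in [(545,47),(608,50),(603,126),(538,120)]])
c=cam("side"); g=lambda u,v,z: np.round(atz(c,(200+u*360/635,130+v*340/600),z),3)
print("side bar",g(171,45,.2),g(284,126,.2),"tab",g(465,235,.297),g(428,252,.297),"handle",g(306,302,.182),g(368,360,.182),"lid",g(360,185,.142),g(535,330,.142),g(400,452,.142),g(235,273,.142))
s=robot.read_state(); print(Ro.from_rotvec(s["orientation"]).as_matrix().round(2))
E
```

```text
lid [array([ 0.692, -0.05 ,  0.142]), array([ 0.74 , -0.394,  0.142]), array([ 0.48 , -0.432,  0.142]), array([ 0.43 , -0.088,  0.142])]
handle [ 0.476 -0.197  0.182] [ 0.491 -0.31   0.182]
bar [0.567 0.337 0.2  ] [0.621 0.069 0.2  ]
tab [ 0.666 -0.276  0.297] [ 0.61  -0.272  0.297]
basket rim [array([ 0.694, -0.23 ,  0.192]), array([ 0.688, -0.328,  0.192]), array([ 0.568, -0.314,  0.192]), array([ 0.579, -0.215,  0.192])]
side bar [0.566 0.335 0.2  ] [0.625 0.072 0.2  ] tab [ 0.659 -0.284  0.297] [ 0.6   -0.279  0.297] handle [ 0.472 -0.206  0.182] [ 0.491 -0.321  0.182] lid [ 0.69  -0.056  0.142] [ 0.738 -0.396  0.142] [ 0.463 -0.432  0.142] [ 0.429 -0.092  0.142]
[[-0.97  0.24  0.  ]
 [ 0.24  0.97  0.  ]
 [-0.    0.   -1.  ]]
```

Run:
```python
from h import *
goal([.58,.2,.40],down(95)); goal([.633,-.277,.42],down(84))
```

```text
tool [0.1431 0.5827 0.1838] shift [-0.5156 -0.2675 -0.2162] turn [  0.    0.  -18.8]
tool [0.1431 0.5827 0.1838] shift [-0.6808 -0.7181 -0.2362] turn [ 0.   0.  -7.8]
```

carry_out(rows=[[0, 0, -0.06, 0, 0, 0], [-0.05, -0.025, -0.12, 0, 0, -3], [-0.1, -0.05, -0.165, 0, 0, -6], [-0.15, -0.08, -0.21, 0, 0, -9], [-0.205, -0.105, -0.216, 0, 0, -12], [-0.26, -0.13, -0.216, 0, 0, -15], [-0.31, -0.16, -0.216, 0, 0, -18.8], [-0.365, -0.185, -0.216, 0, 0, -18.8], [-0.42, -0.21, -0.216, 0, 0, -18.8], [-0.47, -0.24, -0.216, 0, 0, -18.8], [-0.515, -0.267, -0.216, 0, 0, -18.8], [-0.515, -0.267, -0.216, 0, 0, -18.8]])

```text
t: 2.5
tool_pos: [0.5817, 0.197, 0.3982]
orientation: [0.129, -3.137, 0.002]
force: [-0.3, -0.3, -0.1]
opening: 0.0929
gripper_force: 0.0
```

Run:
```python
from h import *
goal([.633,-.277,.42],down(84))
c=cam("wrist"); im=robot.read_camera("wrist"); cv2.imwrite("pics/w1.png",im[:,:,::-1])
print(proj(c,[[.567,.336,.2],[.622,.07,.2],[.594,.203,.2]]).round(1))
```

```text
tool [0.5817 0.197  0.3982] shift [-0.0121 -0.4767 -0.0213] turn [-0.07 -0.1  10.72]
[[463.8 199.4]
 [199.6 230.7]
 [330.4 214.7]]
```

View pics/w1.png

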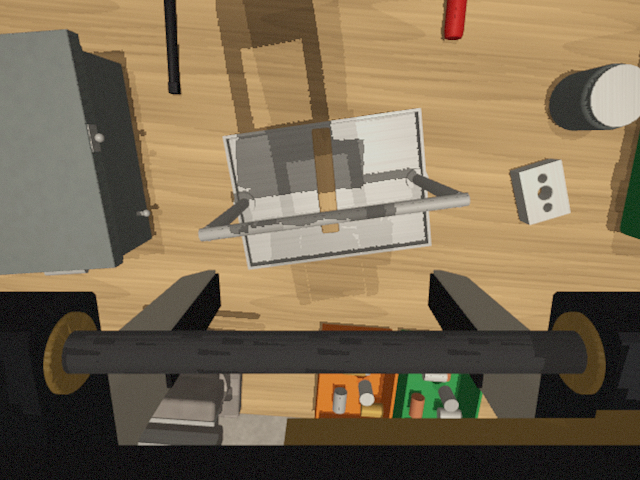

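The wrist picture shows the bar's centre line running from (200,235) to (469,199), with nothing in its way on either side.

Run:
```python
from h import *
c=cam("wrist"); a,b=atz(c,(200,235),.2),atz(c,(469,199.5),.2); d=b-a
print(a,b,(a+b)/2,np.linalg.norm(d),"yaw y",np.degrees(np.arctan2(d[1],d[0])))
```

```text
[0.62630591 0.07154568 0.2       ] [0.56605677 0.34257807 0.2       ] [0.59618134 0.20706187 0.2       ] 0.2776481884497859 yaw y 102.53277929747671
```

carry_out(rows=[[0, -0.05, -0.02, 0, 0, 2], [-0.01, -0.11, -0.02, 0, 0, 5], [-0.012, -0.165, -0.02, 0, 0, 8], [-0.012, -0.22, -0.02, 0, 0, 10.7], [-0.012, -0.28, -0.02, 0, 0, 10.7], [-0.012, -0.34, -0.02, 0, 0, 10.7], [-0.012, -0.4, -0.02, 0, 0, 10.7], [-0.012, -0.45, -0.02, 0, 0, 10.7], [-0.012, -0.477, -0.02, 0, 0, 10.7], [-0.012, -0.477, -0.02, 0, 0, 10.7]])

```text
t: 3.8
tool_pos: [0.6331, -0.274, 0.4191]
orientation: [-0.158, -3.137, -0.001]
force: [1.1, 0.6, 0.1]
opening: 0.0931
gripper_force: 0.0
```

Run:
```python
from h import *
c=cam("wrist"); im=robot.read_camera("wrist"); cv2.imwrite("pics/w2.png",im[:,:,::-1])
print(proj(c,[[.663,-.28,.297],[.605,-.275,.297],[.474,-.202,.182],[.491,-.315,.182]]).round(1))
```

```text
[[322.  252.3]
 [320.9 183.4]
 [380.7  32.8]
 [271.6  62.8]]
```

View pics/w2.png

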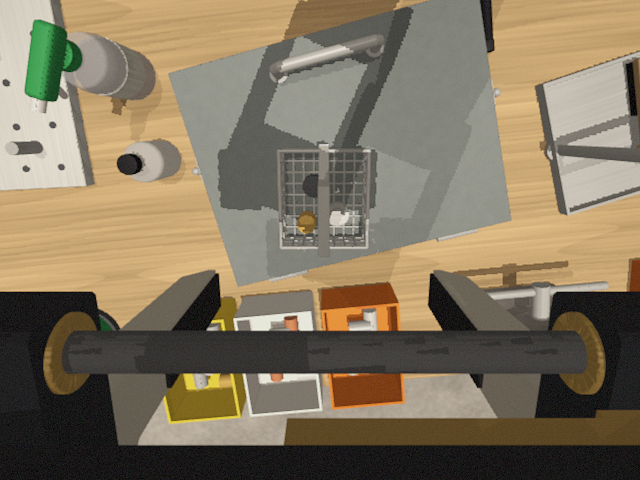

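The tab runs along column 323.5 from about row 181 to row 255, square to the tool. The handle is centred near (326,59), with ends at (273,74) and (380,45).

Run:
```python
from h import *
c=cam("wrist"); p=atz(c,(323.5,218.5),.292); print(p,atz(c,(323.5,255),.297),atz(c,(323,148),.192))
h=[atz(c,x,.182) for x in [(273,73),(381,43.5)]]; d=h[1]-h[0]; print("handle",(h[0]+h[1])/2,np.linalg.norm(d),np.degrees(np.arctan2(d[1],d[0])))
print("lid corners",[atz(c,x,.142).round(3) for x in [(169,74),(480,-1),(511,219),(238,286)]])
goal([p[0],p[1],.268],down(84.2))
```

```text
[ 0.6355858  -0.27458107  0.292     ] [ 0.66603024 -0.27758564  0.297     ] [ 0.58112405 -0.2698059   0.192     ]
handle [ 0.49265315 -0.25740978  0.182     ] 0.11383320058302525 98.61112092404994
lid corners [array([ 0.485, -0.434,  0.142]), array([ 0.443, -0.086,  0.142]), array([ 0.69 , -0.049,  0.142]), array([ 0.744, -0.396,  0.142])]
tool [ 0.6333 -0.2727  0.4196] shift [-0.0025 -0.0018  0.1516] turn [ 0.04 -0.01  0.11]
```

carry_out(rows=[[-0.0025, -0.002, 0.05, 0, 0, 0], [-0.0025, -0.002, 0.1, 0, 0, 0], [-0.0025, -0.002, 0.14, 0, 0, 0], [-0.0025, -0.002, 0.151, 0, 0, 0], [-0.0025, -0.002, 0.151, 0, 0, 0]])

```text
t: 4.47
tool_pos: [0.6357, -0.2744, 0.2697]
orientation: [0.154, 3.137, 0.0]
force: [0.4, 0.6, -0.1]
opening: 0.0927
gripper_force: 0.0
```

carry_out(rows=[[0, 0, 0, 0, 0, 0], [0, 0, 0, 0, 0, 0], [0, 0, 0, 0, 0, 0], [0, 0, 0, 0, 0, 0], [0, 0, 0, 0, 0, 0], [0, 0, 0, 0, 0, 0]], jaw=255, force=50)

```text
t: 5.22
tool_pos: [0.6353, -0.2758, 0.2686]
orientation: [-0.156, -3.137, -0.0]
force: [0.2, 0.2, 1.1]
opening: 0.0374
gripper_force: 0.0
```

carry_out(rows=[[0, 0, 0, 0, 0, 0], [0, 0, 0, 0, 0, 0], [0, 0, 0, 0, 0, 0], [0, 0, 0, 0, 0, 0], [0, 0, 0, 0, 0, 0], [0, 0, 0, 0, 0, 0]])

```text
t: 5.98
tool_pos: [0.6354, -0.2758, 0.2688]
orientation: [-0.156, -3.138, 0.0]
force: [0.0, -0.1, 0.8]
opening: 0.0001
gripper_force: 0.0
```

carry_out(rows=[[0, 0, -0.01, 0, 0, 0], [0, 0, -0.03, 0, 0, 0], [0, 0, -0.06, 0, 0, 0], [0, 0, -0.09, 0, 0, 0], [0, 0, -0.12, 0, 0, 0], [0, 0, -0.14, 0, 0, 0], [0, 0, -0.14, 0, 0, 0]])

```text
t: 6.85
tool_pos: [0.636, -0.2761, 0.4118]
orientation: [0.156, 3.133, -0.003]
force: [0.2, 0.3, 0.1]
opening: 0.0002
gripper_force: 0.0
```

Run:
```python
from h import *
c=cam("side"); im=robot.read_camera("side"); 
x=im[200:440,330:570,::-1]
w=robot.read_camera("wrist")[100:340,180:420,::-1]
cv2.imwrite("pics/s3.png",np.hstack([cv2.resize(x,(400,400),interpolation=2),cv2.resize(w,(400,400),interpolation=2)]))
```

```text
(no output)
```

View pics/s3.png

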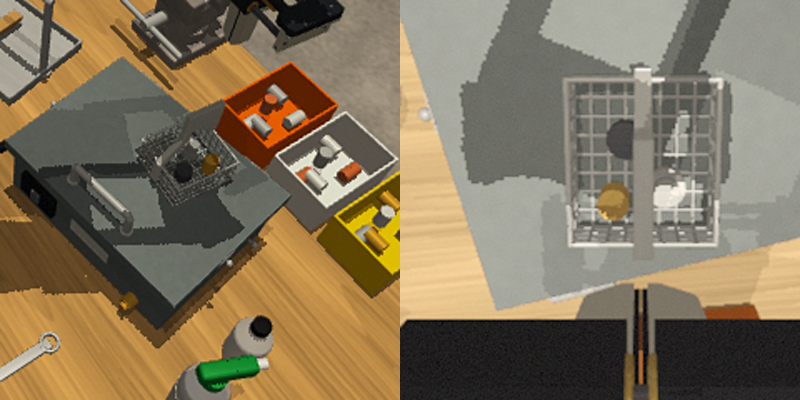

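The jaws closed on nothing. The basket looks unmoved and the gripper hangs behind and above it. I'll overlay the modelled tab on the side view to find the offset.

Run:
```python
from h import *
s=robot.read_state()
def draw(name,x0,y0,n,k):
    c=cam(name); im=robot.read_camera(name)[y0:y0+n,x0:x0+n,::-1]; im=cv2.resize(im,(400*1,400),interpolation=2); f=400/n
    ax=np.array([np.cos(np.radians(-5.8)),np.sin(np.radians(-5.8))])
    o=np.array([.6356,-.2746]); q=[np.r_[o+ax*dx,.142+z] for dx,z in [(-.03,.155),(.03,.155),(.03,.115),(-.03,.115)]]
    P=((proj(c,q)-[x0,y0]+.5)*f).astype(np.int32); cv2.polylines(im,[P],True,(0,0,255),1)
    t=((proj(c,s["tool_pos"])-[x0,y0])*f).astype(int)[0]; cv2.circle(im,tuple(int(v) for v in t),3,(255,0,255),-1); print(name,proj(c,s["tool_pos"]),proj(c,q).round(1).tolist())
    return im
a=draw("side",390,190,130,0); b=draw("top",350,110,130,0); cv2.imwrite("pics/ov.png",np.hstack([a,b]))
```

```text
side [[465.38575582 234.40631127]] [[442.5, 269.4], [463.9, 260.1], [459.9, 270.0], [439.0, 279.2]]
top [[430.36623113 153.46163221]] [[418.6, 179.0], [419.8, 155.4], [416.5, 160.1], [415.2, 183.0]]
```

View pics/ov.png

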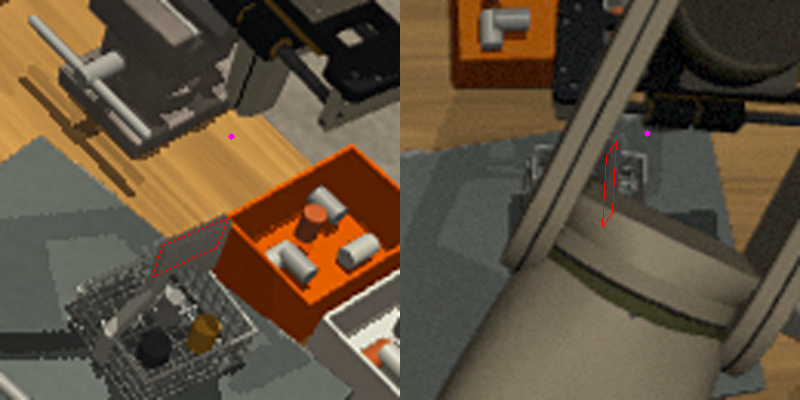

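Run:
```python
from h import *
a=cv2.imread("pics/side0.png").astype(int); b=robot.read_camera("side")[:,:,::-1].astype(int)
d=np.abs(a-b).max(2)[205:245,450:500]
s=robot.read_state(); c=cam("side"); R=Ro.from_rotvec(s["orientation"])
print({h:proj(c,s["tool_pos"]-R.apply([0,0,h])).round(1).tolist() for h in (0,.02,.04,.0838)})
for i,r in enumerate(d): print(205+i,''.join('#' if v>60 else '+' if v>25 else '.' for v in r))
# basket moved?
d2=np.abs(a-b).max(2)[255:320,410:475]; print((d2>40).mean())
```

```text
{0: [[465.0, 234.8]], 0.02: [[467.4, 228.7]], 0.04: [[469.8, 222.4]], 0.0838: [[475.5, 207.8]]}
205 .................++++#############################
206 ................++++##############################
207 ................+#++++#################+++########
208 ................####++###############+....+++#####
209 ................#####+###############+........+###
210 ...............+######################+.......####
211 ...............###############+########+......####
212 ...............##############+##########+....#####
213 ..............+###################+######....#####
214 ..............+#############++###+..######..+#####
215 ..............#+##############++#....######.######
216 .............++#+###############+....#######.#####
217 .............+++##+####++#######......+######.+###
218 .............++#######+++++####+.......+######.+##
219 .............+###++###+++++#++#.........+#####+++#
220 .............+##+.+####+++++##+..........+#####+++
221 .............++...+#####+++++#............+####+++
222 ................++##++##++++++.............+##++++
223 ..........
[... 514 characters left out ...]
...............+++...
233 .............................................+....
234 ..................................................
235 ..................................................
236 ..................................................
237 ..................................................
238 ..................................................
239 ..................................................
240 ..................................................
241 ..................................................
242 ..................................................
243 ..................................................
244 ..................................................
0.1510059171597633
```

Background differencing shows the real fingertips about 30 mm above the reported TCP, so I gripped above the tab. Going 30 mm deeper is safe either way, so I'll reopen and try again.

carry_out(rows=[[0, 0, 0, 0, 0, 0], [0, 0, 0, 0, 0, 0], [0, 0, 0, 0, 0, 0], [0, 0, 0, 0, 0, 0], [0, 0, 0, 0, 0, 0], [0, 0.001, 0.03, 0, 0, 0], [0, 0.001, 0.07, 0, 0, 0], [0, 0.001, 0.11, 0, 0, 0], [0, 0.001, 0.15, 0, 0, 0], [0, 0.001, 0.167, 0, 0, 0], [0, 0.001, 0.167, 0, 0, 0]], jaw=0)

```text
t: 8.48
tool_pos: [0.6349, -0.2745, 0.2407]
orientation: [-0.156, -3.136, -0.002]
force: [-0.7, -0.7, 1.0]
opening: 0.0931
gripper_force: 0.0
```

carry_out(rows=[[0, 0, 0, 0, 0, 0], [0, 0, 0, 0, 0, 0], [0, 0, 0, 0, 0, 0], [0, 0, 0, 0, 0, 0], [0, 0, 0, 0, 0, 0], [0, 0, 0, 0, 0, 0], [0, 0, 0, 0, 0, 0], [0, 0, 0, 0, 0, 0], [0, 0, 0, 0, 0, 0], [0, 0, 0, 0, 0, 0], [0, 0, 0, 0, 0, 0], [0, 0, 0, 0, 0, 0]], jaw=255, force=50)

```text
t: 9.98
tool_pos: [0.6355, -0.2748, 0.2417]
orientation: [0.156, 3.138, -0.0]
force: [-0.5, 0.6, -0.0]
opening: 0.0095
gripper_force: 50.0
```

carry_out(rows=[[0, 0, -0.01, 0, 0, 0], [0, 0, -0.03, 0, 0, 0], [0, 0, -0.06, 0, 0, 0], [0, 0, -0.09, 0, 0, 0], [0, 0, -0.12, 0, 0, 0], [0, 0, -0.15, 0, 0, 0], [0, 0, -0.15, 0, 0, 0]])

```text
t: 10.85
tool_pos: [0.6364, -0.2753, 0.3967]
orientation: [0.156, 3.131, -0.005]
force: [0.6, 0.2, -3.6]
opening: 0.0096
gripper_force: 50.0
```

Run:
```python
from h import *
print(robot.read_state()["opening"],robot.read_state()["force"])
goal([.4885,.1826,.39],down(102.3))
```

```text
0.009601418926780804 [ 0.64970873  0.19598985 -3.55986035]
tool [ 0.6364 -0.2753  0.3967] shift [0.1927 0.441  0.0041] turn [ -0.22   0.37 -18.  ]
```

carry_out(rows=[[0.01, 0.02, 0, 0, 0, -1], [0.025, 0.06, 0, 0, 0, -3], [0.045, 0.105, 0, 0, 0, -5], [0.065, 0.15, 0, 0, 0, -7], [0.085, 0.195, 0, 0, 0, -9], [0.105, 0.24, 0, 0, 0, -11], [0.125, 0.285, 0, 0, 0, -13], [0.145, 0.33, 0, 0, 0, -15], [0.165, 0.375, 0, 0, 0, -17], [0.18, 0.415, 0, 0, 0, -18], [0.19, 0.435, 0, 0, 0, -18], [0.193, 0.442, 0, 0, 0, -18]])

```text
t: 12.35
tool_pos: [0.4865, 0.1853, 0.3908]
orientation: [0.34, -3.122, 0.0]
force: [-0.1, -0.9, -3.8]
opening: 0.0093
gripper_force: 50.0
```

Run:
```python
from h import *
goal([.4885,.1826,.2277],down(102.3)); goal([.596,.206,.2277],down(102.3))
```

```text
tool [0.4865 0.1853 0.3908] shift [-0.0015 -0.003   0.1631] turn [-0.   -0.06  0.12]
tool [0.4865 0.1853 0.3908] shift [-0.1116 -0.0033  0.163 ] turn [-0.   -0.06  0.12]
```

carry_out(rows=[[0, -0.003, 0.03, 0, 0, 0], [0, -0.003, 0.07, 0, 0, 0], [0, -0.003, 0.11, 0, 0, 0], [0, -0.003, 0.145, 0, 0, 0], [0, -0.003, 0.163, 0, 0, 0], [0, -0.003, 0.163, 0, 0, 0], [0, -0.003, 0.163, 0, 0, 0]])

```text
t: 13.22
tool_pos: [0.4889, 0.1813, 0.2305]
orientation: [-0.336, 3.121, 0.0]
force: [-0.4, 0.7, -3.6]
opening: 0.0096
gripper_force: 50.0
```

Run:
```python
from h import *
goal([.596,.206,.2277],down(102.3))
im=robot.read_camera("side"); x=im[130:280,240:440,::-1]; cv2.imwrite("pics/s4.png",cv2.resize(x,(800,600),interpolation=2))
```

```text
tool [0.4889 0.1813 0.2305] shift [-0.1099  0.0014  0.0031] turn [ 0.    0.14 -0.01]
```

View pics/s4.png

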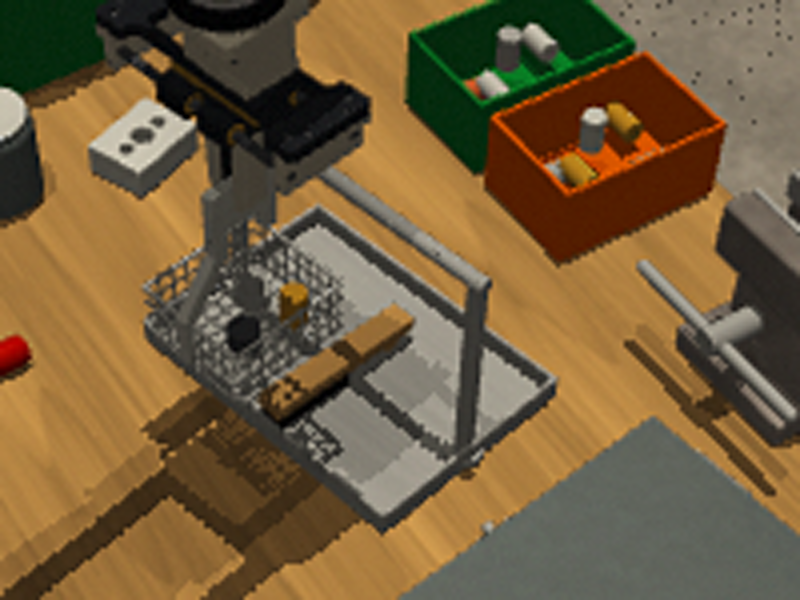

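The basket hangs level in front of the bar. The bar runs (330,175)–(485,285) in the crop. Sliding in underneath it now.

carry_out(rows=[[-0.01, 0.001, 0.002, 0, 0, 0], [-0.025, 0.001, 0.002, 0, 0, 0], [-0.04, 0.001, 0.002, 0, 0, 0], [-0.055, 0.001, 0.002, 0, 0, 0], [-0.07, 0.001, 0.002, 0, 0, 0], [-0.085, 0.001, 0.002, 0, 0, 0], [-0.1, 0.001, 0.002, 0, 0, 0], [-0.11, 0.001, 0.002, 0, 0, 0], [-0.11, 0.001, 0.002, 0, 0, 0], [-0.11, 0.001, 0.002, 0, 0, 0]])

```text
t: 14.52
tool_pos: [0.595, 0.2057, 0.2267]
orientation: [0.337, -3.123, 0.0]
force: [0.1, -0.9, -3.5]
opening: 0.0094
gripper_force: 50.0
```

Run:
```python
from h import *
goal([.596,.206,.1917],down(102.3)); print(robot.read_state()["force"])
im=robot.read_camera("side"); x=im[150:270,260:420,::-1]; cv2.imwrite("pics/s5.png",cv2.resize(x,(800,600),interpolation=2))
```

```text
tool [0.595  0.2057 0.2267] shift [-0.0011  0.0001  0.035 ] turn [-0.   -0.02  0.01]
[ 0.13585792 -0.86662185 -3.48310976]
```

View pics/s5.png

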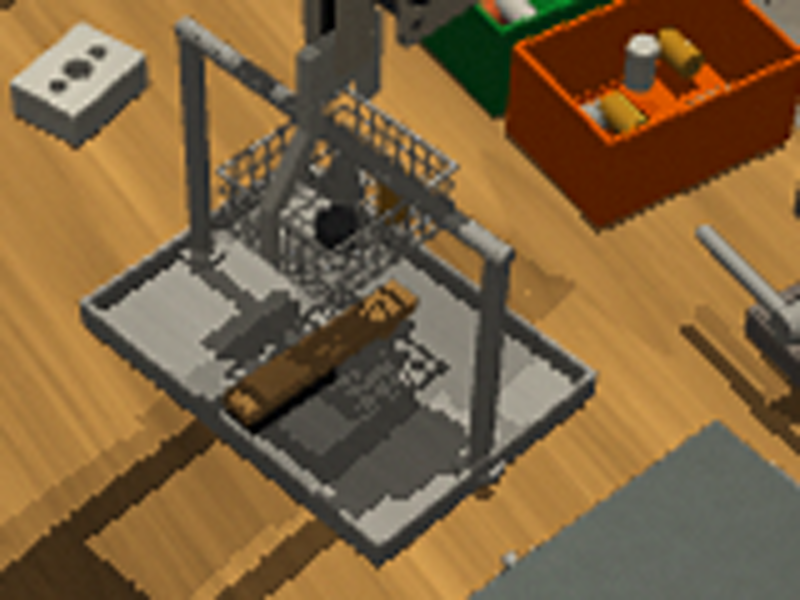

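The bar now passes through the slot below the tab, with no contact. Lowering.

carry_out(rows=[[-0.001, 0, 0.008, 0, 0, 0], [-0.001, 0, 0.016, 0, 0, 0], [-0.001, 0, 0.024, 0, 0, 0], [-0.001, 0, 0.03, 0, 0, 0], [-0.001, 0, 0.034, 0, 0, 0], [-0.001, 0, 0.034, 0, 0, 0]])

```text
t: 15.32
tool_pos: [0.596, 0.2058, 0.1924]
orientation: [0.337, -3.123, 0.0]
force: [-0.5, 0.3, -3.4]
opening: 0.0097
gripper_force: 50.0
```

carry_out(rows=[[0, 0, 0.001, 0, 0, 0], [0, 0, 0.002, 0, 0, 0], [0, 0, 0.002, 0, 0, 0]])

```text
t: 15.7
tool_pos: [0.5965, 0.206, 0.1915]
orientation: [-0.337, 3.122, 0.0]
force: [-1.7, 0.7, 1.6]
opening: 0.0093
gripper_force: 50.0
```

Seated: the weight is now on the bar. Releasing.

carry_out(rows=[[0, 0, 0, 0, 0, 0], [0, 0, 0, 0, 0, 0], [0, 0, 0, 0, 0, 0], [0, 0, 0, 0, 0, 0], [0, 0, 0, 0, 0, 0], [0, 0, 0, 0, 0, 0], [0, 0, 0, 0, 0, 0], [0, 0, 0, 0, 0, 0], [0, 0, 0, 0, 0, 0]], jaw=0)

```text
t: 16.82
tool_pos: [0.5962, 0.2059, 0.1907]
orientation: [-0.337, 3.123, 0.0]
force: [0.2, -0.2, -0.0]
opening: 0.0916
gripper_force: 0.0
```

carry_out(rows=[[0, 0, -0.03, 0, 0, 0], [0, 0, -0.07, 0, 0, 0], [0, 0, -0.12, 0, 0, 0], [0, 0, -0.17, 0, 0, 0], [0, 0, -0.2, 0, 0, 0], [0, 0, -0.2, 0, 0, 0]])

```text
t: 17.58
tool_pos: [0.5972, 0.2062, 0.3944]
orientation: [-0.336, 3.118, 0.001]
force: [0.0, 0.9, 0.0]
opening: 0.0931
gripper_force: 0.0
```

Run:
```python
from h import *
c=cam("side"); im=robot.read_camera("side"); cv2.imwrite("pics/s6.png",im[:,:,::-1])
r=robot.outline_of("side","basket"); print([(round(d["conf"],2),d["pixel"],int(d["pixels"].sum())) for d in r])
print(proj(c,[[.596,.206,.117],[.596,.206,.217]]))
for n in ["lid_handle"]:
    print([(round(d["conf"],2),d["pixel"]) for d in robot.outline_of("side",n)])
goal([.51,-.2555,.42],down(8.2))
goal([.51,-.2555,.42],down(8.2)*Ro.from_euler("z",180,degrees=True)); print(robot.read_state()["q"])
```

```text
[(0.82, [323.2, 194.5], 1224)]
[[327.08072449 196.35358026]
 [327.32393772 172.63549484]]
[(0.57, [422.1, 308.9])]
tool [0.5959 0.2058 0.3889] shift [ 0.1823 -0.4324 -0.0307] turn [-0.12 -0.1  94.1 ]
tool [0.5959 0.2058 0.3889] shift [ 0.1823 -0.4324 -0.0307] turn [  0.1   -0.11 -85.9 ]
[ 2.51243511e-01  2.36675791e-01  9.98106622e-01 -1.52901271e-06
  1.90921034e+00 -1.53429550e+00]
```

The basket is hanging where it should. Next, over to the handle, turning the tool so the jaws close across the bar.

carry_out(rows=[[0.015, -0.04, -0.02, 0, 0, 10], [0.035, -0.085, -0.03, 0, 0, 20], [0.055, -0.13, -0.03, 0, 0, 30], [0.075, -0.18, -0.03, 0, 0, 40], [0.095, -0.23, -0.03, 0, 0, 50], [0.115, -0.28, -0.03, 0, 0, 60], [0.135, -0.325, -0.03, 0, 0, 70], [0.155, -0.37, -0.03, 0, 0, 80], [0.17, -0.41, -0.03, 0, 0, 88], [0.18, -0.43, -0.03, 0, 0, 94], [0.18, -0.43, -0.03, 0, 0, 94], [0.18, -0.43, -0.03, 0, 0, 94]])

```text
t: 19.23
tool_pos: [0.5119, -0.2518, 0.4196]
orientation: [-2.051, -2.377, -0.0]
force: [0.2, 0.3, 0.1]
opening: 0.0931
gripper_force: 0.0
```

Run:
```python
from h import *
c=cam("wrist"); im=robot.read_camera("wrist"); cv2.imwrite("pics/w3.png",im[:,:,::-1])
s=robot.read_state(); print(s["tool_pos"],s["q"])
print(proj(c,[[.485,-.20,.182],[.5,-.31,.182]]).round(1))
r=robot.outline_of("side","basket"); print([(round(d["conf"],2),d["pixel"],int(d["pixels"].sum())) for d in r])
```

```text
[ 0.51205949 -0.25158768  0.41999411] [-5.46780552e-01  8.55451333e-02  1.10815850e+00  3.47669711e-04
  1.94915724e+00 -6.94168119e-01]
[[306.4 144.2]
 [306.3 243.7]]
[(0.82, [323.2, 194.5], 1224)]
```

View pics/w3.png

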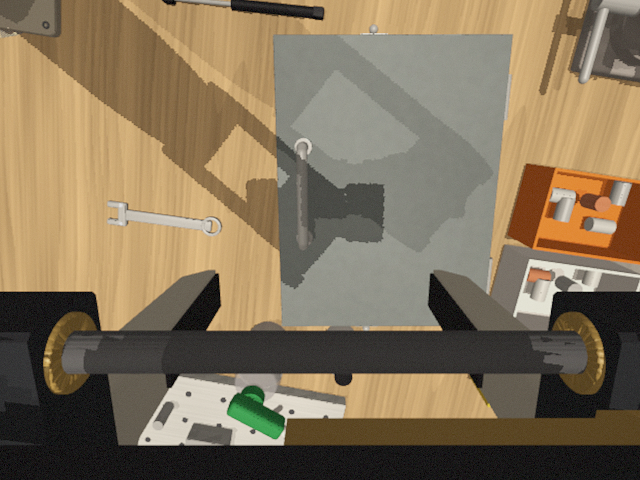

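The handle runs from (303,147) to (304.5,244), nearly square to the jaws.

Run:
```python
from h import *
c=cam("wrist"); h=[atz(c,x,.184) for x in [(304.5,244),(303,147)]]; d=h[1]-h[0]; m=(h[0]+h[1])/2
y=np.degrees(np.arctan2(d[1],d[0])); print("handle",m,np.linalg.norm(d),y)
print([atz(c,x,.142).round(3) for x in [(274,36),(512,36),(490,325),(283,325)]])
P=[atz(c,x,.142) for x in [(274,36),(512,36),(490,325),(283,325)]]
print(np.degrees(np.arctan2(*(P[0]-P[3])[1::-1])),np.degrees(np.arctan2(*(P[1]-P[2])[1::-1])))
goal([m[0],m[1],.15],down(8.2))
```

```text
handle [ 0.49046946 -0.25672198  0.184     ] 0.10803632427382821 98.68205446793672
[array([ 0.433, -0.091,  0.142]), array([ 0.692, -0.052,  0.142]), array([ 0.755, -0.396,  0.142]), array([ 0.485, -0.436,  0.142])]
98.70594482043413 100.34072103221642
tool [ 0.5122 -0.2515  0.4204] shift [-0.0021 -0.0222  0.2704] turn [-0.02 -0.03  0.25]
```

carry_out(rows=[[-0.002, -0.022, 0.04, 0, 0, 0.3], [-0.002, -0.022, 0.09, 0, 0, 0.3], [-0.002, -0.022, 0.14, 0, 0, 0.3], [-0.002, -0.022, 0.19, 0, 0, 0.3], [-0.002, -0.022, 0.23, 0, 0, 0.3], [-0.002, -0.022, 0.26, 0, 0, 0.3], [-0.002, -0.022, 0.275, 0, 0, 0.3], [-0.002, -0.022, 0.286, 0, 0, 0.3], [-0.002, -0.022, 0.286, 0, 0, 0.3]])

```text
t: 20.45
tool_pos: [0.4906, -0.2576, 0.1348]
orientation: [-2.06, -2.372, -0.0]
force: [0.2, 0.7, -0.0]
opening: 0.0927
gripper_force: 0.0
```

carry_out(rows=[[0, 0, 0, 0, 0, 0], [0, 0, 0, 0, 0, 0], [0, 0, 0, 0, 0, 0], [0, 0, 0, 0, 0, 0], [0, 0, 0, 0, 0, 0], [0, 0, 0, 0, 0, 0], [0, 0, 0, 0, 0, 0], [0, 0, 0, 0, 0, 0], [0, 0, 0, 0, 0, 0], [0, 0, 0, 0, 0, 0], [0, 0, 0, 0, 0, 0]], jaw=255, force=40)

```text
t: 21.82
tool_pos: [0.4874, -0.2581, 0.1346]
orientation: [-2.059, -2.367, 0.006]
force: [-14.2, 0.4, 7.6]
opening: 0.0109
gripper_force: 40.0
```

Gripped, with a 3 mm offset along the tool's y. I'll relieve that and start along the handle's arc (radius 235 mm about the hinge).

carry_out(rows=[[0, -0.003, 0, 0, 0, 0], [0, -0.003, 0, 0, 0, 0], [0, -0.002, -0.006, 0, 0, 0], [0, 0.0, -0.013, 0, 0, 0], [0, 0.002, -0.02, 0, 0, 0], [0, 0.0055, -0.03, 0, 0, 0], [0, 0.009, -0.039, 0, 0, 0], [0, 0.009, -0.039, 0, 0, 0], [0, 0.009, -0.039, 0, 0, 0]])

```text
t: 22.95
tool_pos: [0.4991, -0.2564, 0.1733]
orientation: [-2.061, -2.371, 0.0]
force: [2.4, -1.3, -6.5]
opening: 0.0107
gripper_force: 40.0
```

Run:
```python
from h import *
s=robot.read_state(); print({k:np.round(s[k],4) for k in ("tool_pos","force","opening","gripper_force")})
R=Ro.from_rotvec(s["orientation"]); print(R.as_matrix().round(3)); print("force in tool",R.inv().apply(s["force"]))
```

```text
{'tool_pos': array([ 0.4991, -0.2564,  0.1733]), 'force': array([ 2.3849, -1.2592, -6.4675]), 'opening': np.float64(0.0107), 'gripper_force': np.float64(39.9841)}
[[-0.139  0.99  -0.001]
 [ 0.99   0.139  0.   ]
 [ 0.    -0.001 -1.   ]]
force in tool [-1.58112891  2.19034317  6.46562116]
```

carry_out(rows=[[0, 0.004, -0.0095, 0, 0, 0], [0, 0.0085, -0.0185, 0, 0, 0], [0, 0.0135, -0.0275, 0, 0, 0], [0, 0.019, -0.0365, 0, 0, 0], [0, 0.0245, -0.045, 0, 0, 0], [0, 0.0305, -0.0535, 0, 0, 0], [0, 0.037, -0.0615, 0, 0, 0], [0, 0.0435, -0.069, 0, 0, 0], [0, 0.0435, -0.069, 0, 0, 0]])

```text
t: 24.08
tool_pos: [0.5421, -0.2501, 0.2449]
orientation: [-2.06, -2.371, 0.001]
force: [-10.8, 3.4, 1.8]
opening: 0.0104
gripper_force: 40.0
```

carry_out(rows=[[0, 0.005, -0.0075, 0, 0, 0], [0, 0.0125, -0.0145, 0, 0, 0], [0, 0.02, -0.0215, 0, 0, 0], [0, 0.028, -0.028, 0, 0, 0], [0, 0.036, -0.034, 0, 0, 0], [0, 0.0445, -0.0395, 0, 0, 0], [0, 0.0445, -0.0395, 0, 0, 0], [0, 0.0445, -0.0395, 0, 0, 0], [0, 0.0445, -0.0395, 0, 0, 0]])

```text
t: 25.2
tool_pos: [0.5868, -0.2437, 0.2848]
orientation: [2.06, 2.371, 0.001]
force: [-7.1, 4.1, 3.7]
opening: 0.0104
gripper_force: 40.1
```

Run:
```python
from h import *
s=robot.read_state(); p=s["tool_pos"]-np.array([.4874,-.2581,.1346]); dx=p[0]*.9895+p[1]*.145; dz=p[2]
print(s["t"],s["force"],s["opening"],dx,dz,"theta",np.degrees(np.arctan2(.05+dz,.23-dx))-12.27,"r",np.hypot(.05+dz,.23-dx))
im=robot.read_camera("side"); b=robot.outline_of("side","basket"); print([(round(d["conf"],2),d["pixel"],int(d["pixels"].sum())) for d in b])
cv2.imwrite("pics/end.png",cv2.resize(im[110:430,220:600,::-1],(712,600),interpolation=2))
```

```text
25.2 [-7.11455681  4.10643151  3.67655993] 0.010443844667699492 0.10039995401965923 0.15021962213722656 theta 44.815444479793925 r 0.2385038134011283
[(0.74, [321.4, 196.7], 1061)]
```

View pics/end.png

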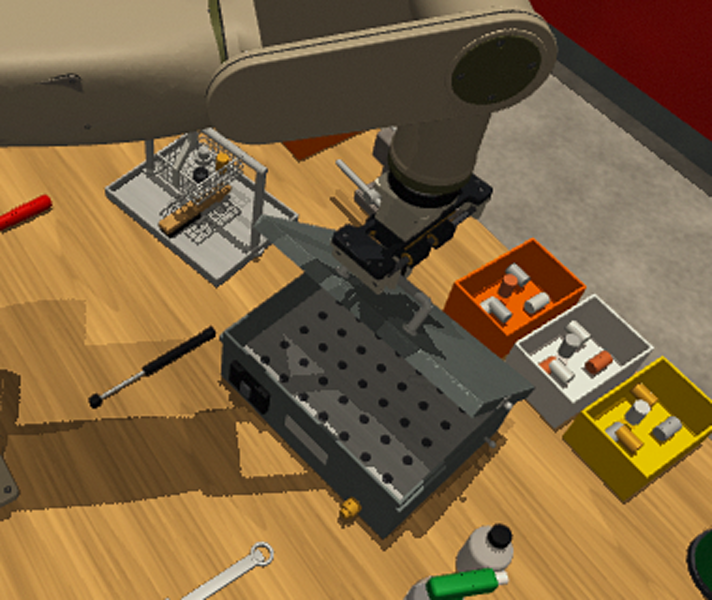

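The lid is up in the gripper's hold. Its front corners are at crop (475,412) and (258,222). The basket is on the bar and the bystanders are in place. I'll check the angle by projection.

Run:
```python
from h import *
c=cam("side"); ux=np.array([.9895,.145,0]); uy=np.array([-.145,.9895,0]); H=np.array([.4874,-.2581,.132])+.23*ux
H[2]=.132
for th in (0,35,40,45,50,55):
    a=np.radians(th); e=-np.cos(a)*ux+np.array([0,0,np.sin(a)]); n=np.sin(a)*ux+np.array([0,0,np.cos(a)])
    P=[H+.262*e+.01*n+s*.176*uy for s in (-1,1)]; print(th,((proj(c,P)-[220,110])*1.874).round().tolist())
s=robot.read_state(); print(s["t"],s["dq"].round(3),s["force"])
```

```text
0 [[402.0, 513.0], [212.0, 325.0]]
35 [[460.0, 431.0], [245.0, 239.0]]
40 [[473.0, 416.0], [254.0, 225.0]]
45 [[486.0, 400.0], [264.0, 210.0]]
50 [[500.0, 384.0], [275.0, 196.0]]
55 [[514.0, 368.0], [287.0, 182.0]]
25.3 [-0.001  0.    -0.002  0.001 -0.    -0.   ] [-7.34430254  2.2562531   3.66640698]
```

Run:
```python
from h import *
c=cam("side"); ux=np.array([.9895,.145,0]); uy=np.array([-.145,.9895,0]); H=np.array([.4874,-.2581,.132])+.23*ux; H[2]=.132
im=robot.read_camera("side"); r=robot.outline_of("side","lid"); print([(d["conf"],d["pixel"],int(d["pixels"].sum())) for d in r][:2])
a0=cv2.imread("pics/side0.png").astype(int); D=np.abs(a0-im[:,:,::-1].astype(int)).max(2)
L=r[0]["pixels"]; hull=cv2.convexHull(np.argwhere(L)[:,::-1].astype(np.int32))
print(cv2.approxPolyDP(hull,2,True)[:,0].tolist())
for th in (38,40,42,44,46,48,50):
    a=np.radians(th); e=-np.cos(a)*ux+np.array([0,0,np.sin(a)]); n=np.sin(a)*ux+np.array([0,0,np.cos(a)])
    P=proj(c,[H+l*e+z*n+s*.176*uy for l in (.262,0) for s in (-1,1) for z in (.01,-.004)])
    h=cv2.convexHull(P.astype(np.float32)); M=np.zeros(L.shape,np.uint8); cv2.fillConvexPoly(M,np.round(h).astype(np.int32),1)
    print(th,"mask outside",int((L&(M==0)).sum()),"model only",int((~L&(M>0)).sum()),P[[0,2]].round(1).tolist())
cv2.imwrite("pics/endc.png",cv2.resize(im[210:260,335:385,::-1],(400,400),interpolation=0))
```

```text
[(0.62, [442.1, 285.5], 4107)]
[[503, 319], [492, 326], [470, 330], [358, 233], [357, 228], [364, 225], [395, 233], [446, 266], [504, 316]]
38 mask outside 161 model only 2243 [[469.6, 335.2], [353.6, 233.0]]
40 mask outside 95 model only 1676 [[472.3, 331.9], [355.6, 229.9]]
42 mask outside 37 model only 1070 [[475.1, 328.6], [357.7, 226.9]]
44 mask outside 394 model only 797 [[477.9, 325.2], [359.9, 223.8]]
46 mask outside 1042 model only 873 [[480.8, 321.9], [362.1, 220.7]]
48 mask outside 1676 model only 946 [[483.7, 318.4], [364.4, 217.6]]
50 mask outside 2360 model only 997 [[486.7, 315.0], [366.8, 214.6]]
```

The image fit gives about 42.5°, the kinematics 44.8°. Raising about 2° centres both within the band.

carry_out(rows=[[0, 0.002, -0.0015, 0, 0, 0], [0, 0.004, -0.003, 0, 0, 0], [0, 0.006, -0.005, 0, 0, 0], [0, 0.006, -0.005, 0, 0, 0], [0, 0.006, -0.005, 0, 0, 0], [0, 0.006, -0.005, 0, 0, 0], [0, 0.006, -0.005, 0, 0, 0], [0, 0.006, -0.005, 0, 0, 0]])

```text
t: 26.4
tool_pos: [0.5925, -0.2428, 0.2886]
orientation: [2.06, 2.372, 0.001]
force: [-5.3, 3.4, 0.5]
opening: 0.0105
gripper_force: 40.1
```

Run:
```python
from h import *
c=cam("side"); ux=np.array([.9895,.145,0]); uy=np.array([-.145,.9895,0]); H=np.array([.4874,-.2581,.132])+.23*ux; H[2]=.132
s=robot.read_state(); p=s["tool_pos"]-np.array([.4874,-.2581,.1346]); dx=p[0]*.9895+p[1]*.145; dz=p[2]
print(s["t"],s["force"],s["opening"],s["gripper_force"],"theta",np.degrees(np.arctan2(.05+dz,.23-dx))-12.27)
robot.read_camera("side"); L=robot.outline_of("side","lid")[0]["pixels"]
for th in (40,42,43,44,45,46,48):
    a=np.radians(th); e=-np.cos(a)*ux+np.array([0,0,np.sin(a)]); n=np.sin(a)*ux+np.array([0,0,np.cos(a)])
    P=proj(c,[H+l*e+z*n+q*.176*uy for l in (.262,0) for q in (-1,1) for z in (.01,-.004)])
    M=np.zeros(L.shape,np.uint8); cv2.fillConvexPoly(M,np.round(cv2.convexHull(P.astype(np.float32))).astype(np.int32),1)
    print(th,int((L&(M==0)).sum()),int((~L&(M>0)).sum()))
```

```text
26.4 [-5.34369614  3.44349282  0.5045172 ] 0.010542927117746747 40.104408860206604 theta 46.49687188916799
40 302 1818
42 229 1197
43 183 842
44 164 502
45 363 462
46 714 480
48 1354 559
```

```bash
python3 -c "
from plant import robot
print(robot.close_job())"
```

```text
the job is handed in; nothing more can be done
None
```

I've handed the job in, with no verdict returned: the basket hangs on the bar near its middle, and the arm holds the empty lid at about 45° (44° from the image fit, 46.5° from the arm's pose); no bystander looked displaced in the last pictures.

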